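Index the vial carousel with its freewheel lever

ROBOT

A 7-joint arm with a two-finger parallel gripper is mounted at the origin on the work surface. World frame = base frame: x ahead of the robot, y to its left, z up, the work surface at z = 0. Lengths are in m, angles in degrees, forces in N, time in s.
With the tool pointing down it reaches from about 0.425 to 0.875 m from the base axis. Payload 4.7 kg.
Tool frame: the origin (TCP) lies at the very end of the fingers, on their centre line; the grasp point (between the pads) lies 19 mm behind it (bot.tcp_to_grasp is the distance from the TCP to the grasp point, in m); z points along the fingers, y is the line along which they close (so a half turn about z gives the same grasp; the last joint's range is limited). The gripper opens to 85 mm and grips with 20 to 120 N. Pads are 22 mm wide; open, the fingers measure 114 mm over their backs; the gripper's body (76 mm by 85 mm) begins 54 mm behind the grasp point. The pads swing forward as they close: fully open they stand 13 mm farther back than shut.
Start: joints at [-62.504, 18.392, -4.016, 83.108, 1.295, 78.541, -3.26], TCP at [0.292, 0.581, 0.231] pointing down, gripper open.
Joint ranges: [-163.93, 163.93], [-17.29, 119.83], [-79.2, 71.16], [3.27, 140.29], [-89.18, 269.18], [5.43, 117.66], [-154.24, 154.24]. Speed limits (degrees/s): [147.25, 147.25, 180, 180, 180, 180, 180].

INTERFACE

Orientations are given as [roll, pitch, yaw] about the fixed x, y, z axes, in that order (R = Rz(yaw) Ry(pitch) Rx(roll)).
In Python, from rig import bot, vision gives the robot as it stands (bot), with the cameras (vision).
- The arm moves only by the tool shift_gripper, called as name(argument=value, ...), one argument or row to a line, values as JSON. Schema: {"type":"object","properties":{"offsets":{"type":"array","items":{"type":"array","prefixItems":[{"type":"array","items":{"type":"number"},"minItems":3,"maxItems":3},{"type":"array","items":{"type":"number"},"minItems":3,"maxItems":3}],"minItems":2,"maxItems":2},"minItems":1,"maxItems":12},"aperture":{"type":"number"},"squeeze":{"type":"number"},"only":{"type":"string"},"quiet":{"type":"boolean"},"lines":{"type":"string"}},"required":["offsets"],"additionalProperties":false}. offsets is a list of rows, 1 to 12 of them, each written [[dx, dy, dz], [rx, ry, rz]]: dx, dy, dz in m, then a rotation vector rx, ry, rz in degrees; each row is the pose to reach, as a shift and turn from the pose commanded when the call began, along the tool's axes at that moment; what a row does not reach only later rows make up. A row lasts 1/8 s, in which the tool goes at most 0.0625 m and 10.7 degrees, less where a joint would pass 70% of its speed; a pose out of reach is approached as far as the arm can. aperture is the finger opening in m, set as the call begins (left out keeps the last). The fingers move at their own pace and stop on an object; squeeze is the grip in N (left out, the last holds). Time passes only in rows, so rows that do not move let the fingers close. The tool returns the time, the measured TCP pose, the force, the opening and the grip force at its end. only (a regular expression) keeps the lines of the reply that match it, lines (a string "A,B") keeps lines A to B, and quiet returns only ok. Input that does not fit is refused with a message, and nothing moves.
- bot.get_state(): the state, without advancing time (a new reading comes with each control period).
- vision.read_camera(name): name is "scene" or "top"; returns a dict with "pixels" (384x512x3 uint8, red, green, blue), "vertical_fov" (degrees; the focal length in pixels is half the picture's height over the tangent of half this angle, whatever the lens; pixels are square), "cx", "cy" (the principal point, pixels), "pose" (4x4, takes a point from camera to world coordinates). Camera axes: x right, y down, z forward; pixel columns grow to the right and rows downward; lengths in m; the calibration is good to about 2 mm. A picture is of the moment at which its call begins. There is no depth.
- bot.sign_off(): hands the job in; it is judged then, once.
The state is a dict: "clock": time; "joint_positions": joint angles; "joint_vel": joint speeds; "joint_efforts": joint torques, N m; "ee_pos": TCP position; "tcp_rot": TCP orientation; "contact_force": force on the tool from outside, world axes, zero at the start; "torque": the same for the moment, N m; "gripper_width": finger opening in m; "grasp_force": force on a finger pad.
Only numpy, scipy, OpenCV 4.12 (cv2) and the standard library are available. Lean on these libraries where they do the work, as an engineer would, in place of code of your own. Each camera call takes 0.05 s, during which the arm holds its last target. There are 200 camera calls.

TASK

Bring the red-capped vial round to the yellow pointer using only the carousel's lever (the one with the green knob). First swing the lever all the way back to its stop, the way it runs loose and the carousel stays still; then swing it the other way, where it grips and carries the carousel along, until the red-capped vial stands at the pointer, and let go. Do not turn the carousel or its vials by hand, and leave the reagent bottle where it stands.

Things in the scene. Friction and masses are not known exactly. Their poses are not given: they have to be found in the camera images.
- turntable: Fixed white base of the vial carousel, a disc 196 mm across, 9 mm high. Origin on the upright axis shared by base, carousel and lever, at bench height. Its +x axis points from the axis to the yellow pointer: a post 12 mm thick, 71 mm high, 122 mm from the axis, with a chevron at its foot. The lever sweeps the other (-x) side, nearer the robot.
- carousel: Round plate turning on the base, 160 mm across, 34 mm high, with six amber vials fixed in it (caps 25 mm across, tops 76 mm high: one red, the others blue, black, white) and a ring of 36 saw teeth, 176 mm across, below. Origin on the axis at bench height, +x axis towards the red-capped vial. No end stops; a brake (0.3 N m) holds it wherever it is left, without overrun.
- red_vial (a point): Centre of the red cap's top, 76 mm above the bench, 60 mm from the axis. It is at the pointer when on the line from axis to pointer post. It starts 29 to 54 degrees short of it, to be turned anticlockwise seen from above.
- index_lever (a joint): Steel lever about the axis, rad, anticlockwise from above: 0 at the back stop (robot's left), 1.4 at the forward stop. It points along pi - 0.7 + value in the turntable's frame (from +x). Falling: loose, carousel stays. Rising: its pawl catches a tooth within 10 degrees, then the carousel turns with it 1:1. Starts at 1.1 to 1.3; one full stroke from the back stop is always enough.
- knob_mid (a point): Middle of the green knob's grip, 145 mm from the axis near the end of the lever, 54 mm above the bench. The knob is an upright cylinder 26 mm across from height 30 to 78 mm; it spins freely on its pin, so it can be held and carried round its arc without turning the gripper. About 3 N swings the lever.
- reagent_bottle: A bystander: loose amber bottle with a blue cap, 60 mm across and 125 mm high, standing to the left or right of the carousel. Origin at the centre of its underside.

How it is judged:
By the outcome, as a careful person would: the job done as asked, in the order asked, and still so for the second after the job is handed in, with the robot touching nothing.
It also fails if it takes over 38 s, if anything falls off the work surface, if the arm or the gripper's body presses on something with over 40 N, if the wrist force passes 120 N, or if a joint passes its speed limit or range.

## Working session

There is one attempt and no reset: what is moved stays moved. The work goes in short steps, Python scripts to look and compute and a tool call to move; the robot and the scene stay as the last step left them, time stands still between calls to the robot, and variables do not carry over. Pictures are saved under pics/ and viewed, at most 10 in all, crops included, and the job is handed in when it is done.

```bash
ls; mkdir -p pics
```

Run:
```python
from rig import bot, vision
import cv2,numpy as np
for n in("scene","top"):
    c=vision.read_camera(n); cv2.imwrite(f"pics/{n}0.png",c["pixels"][:,:,::-1]); print(n,c["vertical_fov"],c["cx"],c["cy"],np.round(c["pose"],4).tolist())
s=bot.get_state();print(s["clock"],s["ee_pos"],s["tcp_rot"],s["gripper_width"],bot.tcp_to_grasp)
```

```text
pics
rig.py
scene 55.57013729931469 255.55168468050604 195.32634968267556 [[0.2175, 0.6547, -0.7239, 1.4128], [0.9761, -0.1445, 0.1626, -0.1874], [0.0018, -0.7419, -0.6705, 0.8258], [0.0, 0.0, 0.0, 1.0]]
top 48.284781685897855 256.6922159883421 193.9786209337129 [[-0.0069, -0.981, 0.194, 0.3544], [-0.9998, 0.0104, 0.0172, -0.012], [-0.0188, -0.1938, -0.9809, 1.227], [0.0, 0.0, 0.0, 1.0]]
0.1 [0.29176738 0.58030713 0.23034298] [-1.79902787e+02  5.98778961e-03  1.53314641e+02] 0.08563658711699618 0.0187
```

View pics/top0.png

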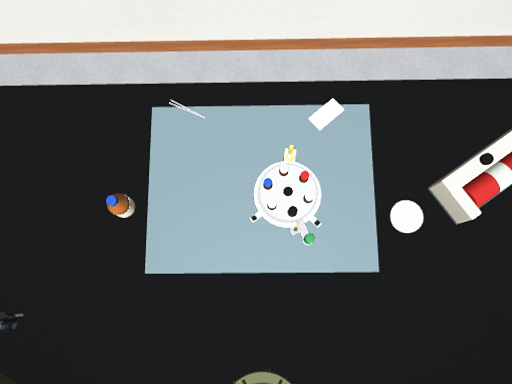

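View pics/scene0.png

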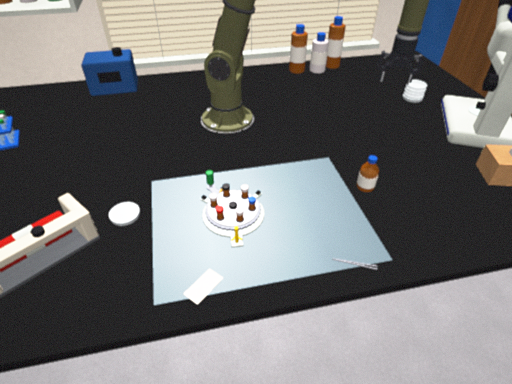

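Top view: hub (288,191), red cap (304,176), yellow post (291,149), green knob (309,238), bottle far left (115,203). The scene view agrees with this. Next I'll measure by colour.

Create h.py:
```python
import numpy as np,cv2
from rig import bot, vision
from scipy.optimize import least_squares
def proj(c,P):
    h,w=c["pixels"].shape[:2]; f=h/2/np.tan(np.radians(c["vertical_fov"]/2))
    T=np.linalg.inv(c["pose"]); q=T[:3,:3]@np.asarray(P)+T[:3,3]
    return np.array([f*q[0]/q[2]+c["cx"],f*q[1]/q[2]+c["cy"]])
def unproj(c,uv,z):
    h,w=c["pixels"].shape[:2]; f=h/2/np.tan(np.radians(c["vertical_fov"]/2))
    d=c["pose"][:3,:3]@np.array([(uv[0]-c["cx"])/f,(uv[1]-c["cy"])/f,1]); o=c["pose"][:3,3]
    return o+d*(z-o[2])/d[2]
W={"top":(245,325,140,255),"scene":(190,275,165,250)}
def blob(c,n,col):
    x0,x1,y0,y1=W[n]; p=c["pixels"][y0:y1,x0:x1]; H=cv2.cvtColor(p,cv2.COLOR_RGB2HSV).astype(int)
    h,s,v=H[...,0],H[...,1],H[...,2]
    m={"red":((h<5)|(h>174))&(s>170)&(v>110),"green":(h>45)&(h<80)&(s>120)&(v>50),"yellow":(h>20)&(h<34)&(s>120)&(v>130)}[col]
    k,l,st,ce=cv2.connectedComponentsWithStats(m.astype(np.uint8))
    if k<2:return None
    i=1+np.argmax(st[1:,4]); return ce[i]+[x0,y0],st[i,4],st[i,:4]+[x0,y0,0,0]
```

Run:
```python
from h import *
for n in W:
    c=vision.read_camera(n)
    for col,z in(("red",.076),("green",.078),("yellow",.071)):
        b=blob(c,n,col); print(n,col,b, None if b is None else unproj(c,b[0],z).round(4))
    x0,x1,y0,y1=W[n]; cv2.imwrite(f"pics/{n}1.png",cv2.resize(c["pixels"][y0:y1,x0:x1,::-1],None,fx=5,fy=5,interpolation=cv2.INTER_NEAREST))
```

```text
top red (array([304.25862069, 175.31034483]), np.int32(58), array([300, 171,   9,   9])) [ 0.6331 -0.1234  0.076 ]
top green (array([308.83823529, 238.07352941]), np.int32(68), array([305, 234,   9,   9])) [ 0.4599 -0.1305  0.078 ]
top yellow (array([290.37931034, 149.20689655]), np.int32(29), array([289, 145,   4,   9])) [ 0.71   -0.0871  0.071 ]
scene red (array([219.61538462, 210.92307692]), np.int32(13), array([217, 209,   6,   4])) [ 0.6471 -0.1232  0.076 ]
scene green (array([209.35164835, 175.89010989]), np.int32(91), array([205, 169,   9,  16])) [ 0.4811 -0.1322  0.078 ]
scene yellow (array([236.03636364, 234.41818182]), np.int32(55), array([232, 227,   9,  15])) [ 0.7434 -0.092   0.071 ]
```

View pics/top1.png

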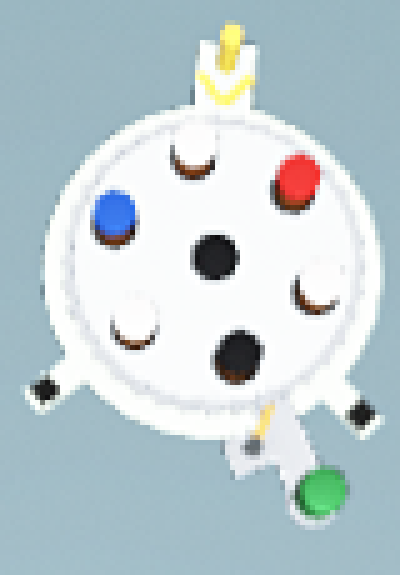

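View pics/scene1.png

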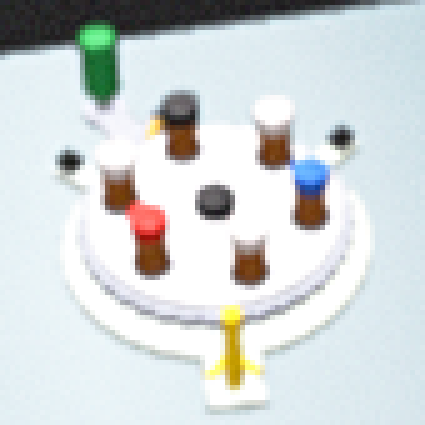

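Create fit.py:
```python
from h import *
ct=vision.read_camera("top"); cs=vision.read_camera("scene")
px=lambda n,p:(np.array(p)+.5)/5-.5+np.array([W[n][0],W[n][2]])
# edge of base disc in top picture (white -> blue-grey), subpixel by ray
S=cv2.cvtColor(ct["pixels"],cv2.COLOR_RGB2HSV)[...,1].astype(np.float32)
c0=unproj(ct,px("top",(213,268)),.009); E=[]
for a in np.radians(np.r_[20:130:6,-130:-20:6]):
    r=np.arange(.085,.115,.0005); P=np.array([proj(ct,c0+[q*np.cos(a),q*np.sin(a),0]) for q in r],np.float32)
    v=cv2.remap(S,P[:,0].copy(),P[:,1].copy(),cv2.INTER_LINEAR).ravel(); i=np.argmax(v>(v.min()+v.max())/2)
    E.append(unproj(ct,P[i],.009)[:2])
E=np.array(E)
g=least_squares(lambda p:np.hypot(*(E-p[:2]).T)-p[2],[*c0[:2],.098],loss="soft_l1",f_scale=.001)
print("disc",g.x, np.std(g.fun))
obs=[(ct,"top",(299,173),"red"),(ct,"top",(115,208),"blue"),(ct,"top",(239,350),"black"),(ct,"top",(232,30),"post"),(ct,"top",(324,488),"knob"),
(cs,"scene",(149,217),"red"),(cs,"scene",(311,171),"blue"),(cs,"scene",(180,103),"black"),(cs,"scene",(231,315),"post"),(cs,"scene",(98,36),"knob")]
def pt(p,k):
    r,z,a={"red":(.06,.076,p[3]),"blue":(.06,.076,p[3]+2*np.pi/3),"black":(.06,.076,p[3]-2*np.pi/3),"post":(.122,.071,0),"knob":(.145,.078,np.pi-.7+p[4])}[k]
    a+=p[2]; return np.array([p[0]+r*np.cos(a),p[1]+r*np.sin(a),z])
def res(p): return np.r_[np.concatenate([proj(c,pt(p,k))-px(n,q) for c,n,q,k in obs])*1.0,(p[:2]-g.x[:2])*500]
s=least_squares(res,[*g.x[:2],0,-.7,1.2]); p=s.x
print("axis",p[:2],"yaw,red deg",np.degrees(p[2:4]),"lever",p[4]); print(s.fun.round(1))
for v in (p[4],0,-p[3],-p[3]+.175):
    a=p[2]+np.pi-.7+v; print(v,p[0]+.145*np.cos(a),p[1]+.145*np.sin(a))
```

```bash
python3 fit.py
```

Create d.py:
```python
# world targets -> shifts in present tool axes
import sys,numpy as np
from rig import bot, vision
from scipy.spatial.transform import Rotation as Ro
s=bot.get_state(); R=Ro.from_euler("xyz",s["tcp_rot"],degrees=True)
for a in sys.argv[1:]:
    v=np.array(eval("["+a+"]"),float); Rt=Ro.from_euler("xyz",[180,0,v[3]],degrees=True)
    print((R.inv().apply(v[:3]-s["ee_pos"])).round(4),(R.inv()*Rt).as_rotvec(degrees=True).round(2))
```

```bash
python3 d.py .45,.30,.231,175 .462,-.131,.15,175
```

```text
[-2.673e-01 -1.797e-01  1.000e-04] [ -0.04  -0.   -21.69]
[-0.4716 -0.5593  0.0813] [ -0.04  -0.   -21.69]
```

shift_gripper(
  offsets=[
    [[-0.267, -0.18, 0], [0, 0, -10]],
    [[-0.267, -0.18, 0], [0, 0, -21.7]],
    [[-0.267, -0.18, 0], [0, 0, -21.7]],
    [[-0.267, -0.18, 0], [0, 0, -21.7]],
    [[-0.267, -0.18, 0], [0, 0, -21.7]],
    [[-0.3, -0.25, 0], [0, 0, -21.7]],
    [[-0.34, -0.34, 0], [0, 0, -21.7]],
    [[-0.38, -0.4, 0.02], [0, 0, -21.7]],
    [[-0.4, -0.45, 0.04], [0, 0, -21.7]],
    [[-0.44, -0.5, 0.06], [0, 0, -21.7]],
    [[-0.472, -0.559, 0.081], [0, 0, -21.7]],
    [[-0.472, -0.559, 0.081], [0, 0, -21.7]],
  ],
  aperture=0.06,
  squeeze=40,
)

```text
clock: 1.8
ee_pos: [0.4618, -0.1188, 0.1543]
tcp_rot: [180.0, 0.1, 175.0]
contact_force: [0.8, 0.1, 0.4]
gripper_width: 0.0602
grasp_force: 0.0
```

shift_gripper(
  offsets=[
    [[0, 0, 0], [0, 0, 0]],
  ],
)

```text
clock: 1.92
ee_pos: [0.4602, -0.1221, 0.1535]
tcp_rot: [-179.9, -0.1, 174.5]
contact_force: [0.4, 1.2, 0.4]
gripper_width: 0.06
grasp_force: 0.0
```

```bash
python3 d.py .462,-.131,.15,175 .462,-.131,.042,175
```

```text
[-0.0027 -0.0086  0.0035] [-0.1  -0.1  -0.51]
[-0.0029 -0.0084  0.1115] [-0.1  -0.1  -0.51]
```

shift_gripper(
  offsets=[
    [[-0.002, -0.0085, 0.002], [0, 0, 0]],
    [[-0.002, -0.0085, 0.002], [0, 0, 0]],
    [[-0.002, -0.0085, 0.03], [0, 0, 0]],
    [[-0.002, -0.0085, 0.03], [0, 0, 0]],
  ],
)

```text
clock: 2.42
ee_pos: [0.4617, -0.1242, 0.1231]
tcp_rot: [180.0, -0.2, 175.1]
contact_force: [-0.0, -0.4, -0.6]
gripper_width: 0.0601
grasp_force: 0.0
```

```bash
python3 d.py .462,-.131,.042,175
```

Run:
```python
from h import *
c=vision.read_camera("top");cv2.imwrite("pics/top2.png",cv2.resize(c["pixels"][140:260,240:340,::-1],None,fx=5,fy=5))
```

```text
[-0.0012 -0.0068  0.0811] [ 0.01 -0.21  0.13]
```

View pics/top2.png

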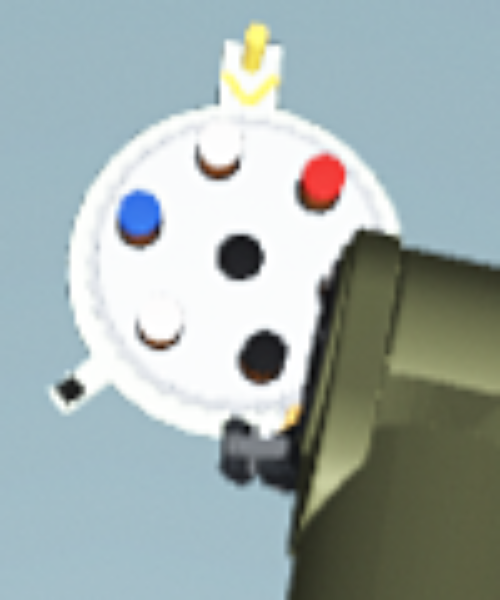

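The top view shows the left finger at about (240,450) in the crop, with the knob hidden under the arm. The TCP is still 7 mm short in y, so I'll correct that and then descend.

shift_gripper(
  offsets=[
    [[-0.001, -0.007, 0], [0, 0, 0]],
    [[-0.001, -0.007, 0], [0, 0, 0]],
    [[-0.001, -0.007, 0], [0, 0, 0]],
  ],
)

```text
clock: 2.85
ee_pos: [0.4637, -0.1328, 0.1249]
tcp_rot: [180.0, 0.1, 175.0]
contact_force: [-0.5, 0.9, -0.5]
gripper_width: 0.0598
grasp_force: 0.0
```

```bash
python3 d.py .462,-.131,.042,175
```

Run:
```python
from h import *
c=vision.read_camera("scene");cv2.imwrite("pics/scene2.png",cv2.resize(c["pixels"][110:240,170:290,::-1],None,fx=4.5,fy=4.5))
```

```text
[0.0019 0.0016 0.0829] [ 0.01  0.06 -0.  ]
```

View pics/scene2.png

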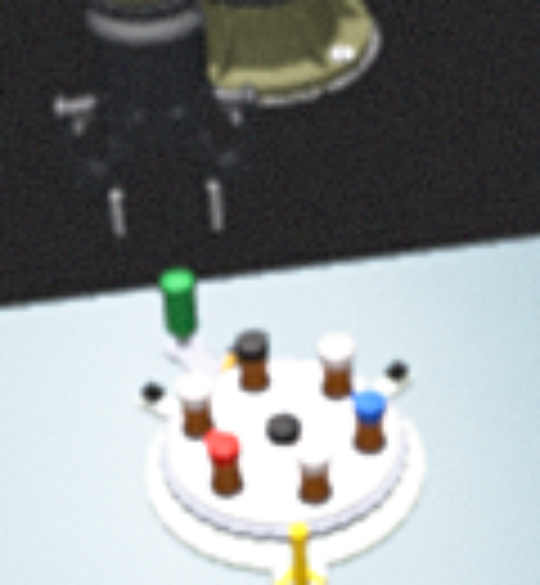

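The fingers (118 and 215 px) straddle the knob (178 px), so I'll descend and grip.

shift_gripper(
  offsets=[
    [[0.001, 0.001, 0.03], [0, 0, 0]],
    [[0.001, 0.001, 0.06], [0, 0, 0]],
    [[0.001, 0.001, 0.08], [0, 0, 0]],
    [[0.001, 0.001, 0.08], [0, 0, 0]],
    [[0.001, 0.001, 0.08], [0, 0, 0]],
  ],
)

```text
clock: 3.52
ee_pos: [0.4631, -0.1317, 0.0452]
tcp_rot: [-180.0, 0.1, 175.0]
contact_force: [-0.7, -0.1, 0.4]
gripper_width: 0.0597
grasp_force: 0.0
```

shift_gripper(
  offsets=[
    [[0, 0, 0], [0, 0, 0]],
    [[0, 0, 0], [0, 0, 0]],
    [[0, 0, 0], [0, 0, 0]],
    [[0, 0, 0], [0, 0, 0]],
    [[0, 0, 0], [0, 0, 0]],
  ],
  aperture=0,
  squeeze=40,
)

```text
clock: 4.15
ee_pos: [0.4633, -0.1317, 0.0453]
tcp_rot: [180.0, 0.1, 175.0]
contact_force: [-0.5, 0.1, 7.1]
gripper_width: 0.0247
grasp_force: 39.1
```

Run:
```python
import numpy as np
from rig import bot, vision
from scipy.spatial.transform import Rotation as Ro
s=bot.get_state(); R=Ro.from_euler("xyz",s["tcp_rot"],degrees=True)
C=np.array([.5969,-.0778]);psi=np.radians(-5.06)
d=s["ee_pos"][:2]-C; print("r",np.hypot(*d),"lever",(np.arctan2(d[1],d[0])-psi-np.pi+.7)%(2*np.pi))
q0=(np.arctan2(d[1],d[0])-psi-np.pi+.7)%(2*np.pi)
for q in np.r_[np.linspace(q0,-0.02,13)]:
    a=psi+np.pi-.7+q; p=C+.145*np.array([np.cos(a),np.sin(a)])
    print(round(q,3),R.inv().apply(np.r_[p-s["ee_pos"][:2],0]).round(4))
```

```text
r 0.14410345803229277 lever 1.1719424632487447
1.172 [ 0.0008 -0.0004 -0.    ]
1.073 [ 0.0067  0.0127 -0.    ]
0.973 [ 0.0112  0.0264 -0.    ]
0.874 [ 0.0144  0.0404 -0.    ]
0.775 [ 0.0162  0.0547 -0.    ]
0.675 [ 0.0165  0.0691 -0.    ]
0.576 [ 0.0154  0.0835 -0.    ]
0.477 [ 0.0129  0.0976 -0.    ]
0.377 [0.009  0.1115 0.    ]
0.278 [0.0038 0.1249 0.    ]
0.179 [-0.0028  0.1377  0.    ]
0.079 [-0.0106  0.1498  0.    ]
-0.02 [-1.950e-02  1.611e-01  1.000e-04]
```

shift_gripper(
  offsets=[
    [[0.003, 0.006, 0], [0, 0, 0]],
    [[0.0067, 0.013, 0], [0, 0, 0]],
    [[0.011, 0.0264, 0], [0, 0, 0]],
    [[0.0144, 0.0404, 0], [0, 0, 0]],
    [[0.0162, 0.0547, 0], [0, 0, 0]],
    [[0.0165, 0.069, 0], [0, 0, 0]],
    [[0.0154, 0.0835, 0], [0, 0, 0]],
    [[0.0129, 0.0976, 0], [0, 0, 0]],
    [[0.009, 0.1115, 0], [0, 0, 0]],
    [[0.0038, 0.125, 0], [0, 0, 0]],
    [[0.0005, 0.1315, 0], [0, 0, 0]],
    [[-0.0028, 0.1377, 0], [0, 0, 0]],
  ],
)

```text
clock: 5.65
ee_pos: [0.4785, 0.0054, 0.0453]
tcp_rot: [-180.0, 0.1, 175.0]
contact_force: [3.8, -2.6, 6.5]
gripper_width: 0.0252
grasp_force: 39.3
```

Create lev.py:
```python
import numpy as np,sys
from rig import bot, vision
from scipy.spatial.transform import Rotation as Ro
s=bot.get_state(); R=Ro.from_euler("xyz",s["tcp_rot"],degrees=True)
C=np.array([.5969,-.0778]);psi=np.radians(-5.06)
d=s["ee_pos"][:2]-C; q0=(np.arctan2(d[1],d[0])-psi-np.pi+.7+.5)%(2*np.pi)-.5
print("r",np.hypot(*d).round(4),"lever",q0.round(4),s["contact_force"].round(1),s["clock"])
for q in map(float,sys.argv[1:]):
    a=psi+np.pi-.7+q; p=C+.145*np.array([np.cos(a),np.sin(a)])
    print(round(q,3),R.inv().apply(np.r_[p-s["ee_pos"][:2],0]).round(4))
```

```bash
python3 lev.py .1 .05 0 -.02 -.04
```

```text
r 0.1447 lever 0.1757 [ 3.8 -2.6  6.5] 5.65
0.1 [-0.0056  0.0094  0.    ]
0.05 [-0.0098  0.0153  0.    ]
0.0 [-0.0144  0.021   0.    ]
-0.02 [-0.0163  0.0231  0.    ]
-0.04 [-0.0182  0.0253  0.    ]
```

shift_gripper(
  offsets=[
    [[-0.0028, 0.005, 0], [0, 0, 0]],
    [[-0.0056, 0.0094, 0], [0, 0, 0]],
    [[-0.0098, 0.0153, 0], [0, 0, 0]],
    [[-0.012, 0.018, 0], [0, 0, 0]],
    [[-0.0144, 0.021, 0], [0, 0, 0]],
    [[-0.0163, 0.0231, 0], [0, 0, 0]],
    [[-0.0163, 0.0231, 0], [0, 0, 0]],
  ],
)

```text
clock: 6.52
ee_pos: [0.4954, 0.0255, 0.0452]
tcp_rot: [-179.9, -0.0, 175.0]
contact_force: [-0.7, -4.5, 11.4]
gripper_width: 0.025
grasp_force: 39.9
```

```bash
python3 lev.py 0 -.02 -.03 -.04 -.06
```

```text
r 0.1448 lever -0.0059 [-0.7 -4.5 11.4] 6.525
0.0 [ 0.0007 -0.0005  0.    ]
-0.02 [-0.0012  0.0017 -0.    ]
-0.03 [-0.0022  0.0027 -0.    ]
-0.04 [-0.0031  0.0038 -0.    ]
-0.06 [-0.0051  0.0059 -0.    ]
```

shift_gripper(
  offsets=[
    [[-0.0016, 0.0018, 0], [0, 0, 0]],
    [[-0.0031, 0.0038, 0], [0, 0, 0]],
    [[-0.0031, 0.0038, 0], [0, 0, 0]],
  ],
)

```text
clock: 6.9
ee_pos: [0.4956, 0.0258, 0.045]
tcp_rot: [-179.7, -0.4, 174.9]
contact_force: [-9.5, -10.6, 21.3]
gripper_width: 0.025
grasp_force: 41.0
```

```bash
python3 lev.py
```

```text
r 0.1448 lever -0.0085 [ -9.5 -10.6  21.3] 6.9
```

shift_gripper(
  offsets=[
    [[-0.0018, 0.002, 0], [0, 0, 0]],
    [[-0.0018, 0.002, 0], [0, 0, 0]],
    [[-0.0018, 0.002, 0], [0, 0, 0]],
  ],
)

```text
clock: 7.28
ee_pos: [0.4958, 0.0259, 0.0449]
tcp_rot: [-179.5, -0.6, 174.8]
contact_force: [-15.2, -14.7, 25.7]
gripper_width: 0.0251
grasp_force: 41.6
```

```bash
python3 lev.py
```

Run:
```python
from h import *
c=vision.read_camera("top");b=blob(c,"top","red");print(b, b and unproj(c,b[0],.076))
```

```text
r 0.1449 lever -0.0097 [-15.2 -14.7  25.7] 7.275
(array([304.25862069, 175.31034483]), np.int32(58), array([300, 171,   9,   9])) [ 0.63307787 -0.12337987  0.076     ]
```

The lever is firmly at the back stop, since force rises with no motion, and the red vial hasn't moved. Next is the forward swing.

shift_gripper(
  offsets=[
    [[0.0045, -0.0052, 0], [0, 0, 0]],
    [[0.0045, -0.0052, 0], [0, 0, 0]],
  ],
)

```text
clock: 7.58
ee_pos: [0.4954, 0.0256, 0.0452]
tcp_rot: [-179.9, -0.0, 174.9]
contact_force: [-2.3, -6.1, 10.7]
gripper_width: 0.0249
grasp_force: 39.8
```

```bash
python3 lev.py .05 .12 .2 .28 .36 .44 .52 .6 .66
```

```text
r 0.1449 lever -0.0062 [-2.3 -6.1 10.7] 7.575
0.05 [ 0.0052 -0.0063  0.    ]
0.12 [ 0.0111 -0.0145  0.    ]
0.2 [ 0.017  -0.0245  0.0001]
0.28 [ 0.0222 -0.0349  0.0001]
0.36 [ 0.0265 -0.0457  0.0001]
0.44 [ 0.0299 -0.0567  0.0001]
0.52 [ 0.0324 -0.0681  0.0001]
0.6 [ 0.0341 -0.0795  0.0002]
0.66 [ 0.0347 -0.0882  0.0002]
```

shift_gripper(
  offsets=[
    [[0.0026, -0.003, 0], [0, 0, 0]],
    [[0.0052, -0.0063, 0], [0, 0, 0]],
    [[0.0111, -0.0145, 0], [0, 0, 0]],
    [[0.017, -0.0245, 0], [0, 0, 0]],
    [[0.0222, -0.0349, 0], [0, 0, 0]],
    [[0.0265, -0.0457, 0], [0, 0, 0]],
    [[0.03, -0.0567, 0], [0, 0, 0]],
    [[0.0324, -0.0681, 0], [0, 0, 0]],
    [[0.0341, -0.0795, 0], [0, 0, 0]],
    [[0.0347, -0.0882, 0], [0, 0, 0]],
    [[0.0347, -0.0882, 0], [0, 0, 0]],
    [[0.0347, -0.0882, 0], [0, 0, 0]],
  ],
)

```text
clock: 9.07
ee_pos: [0.4541, -0.0569, 0.0452]
tcp_rot: [180.0, 0.1, 175.0]
contact_force: [0.3, 0.3, 10.0]
gripper_width: 0.0244
grasp_force: 39.7
```

Create look.py:
```python
# carousel angle from visible caps, same pose model as first fit
from h import *
import sys
c=vision.read_camera("top"); s=vision.read_camera("scene"); C=np.array([.5969,-.0778]);psi=-5.06
for n,k in(("top",c),("scene",s)):
    b=blob(k,n,"red")
    if b is not None:
        P=unproj(k,b[0],.0735 if n=="top" else .071); d=P[:2]-C; print(n,b[0],b[1],"r",np.hypot(*d).round(4),"ang",(np.degrees(np.arctan2(d[1],d[0]))-psi).round(2))
im=[cv2.resize(k["pixels"][y0:y1,x0:x1,::-1],(400,425)) for k,(x0,x1,y0,y1) in((c,(245,325,135,220)),(s,(190,275,165,250)))]
cv2.imwrite(sys.argv[1],np.hstack(im))
```

```bash
python3 look.py pics/l1.png; python3 lev.py
```

```text
top [293.49090909 168.78181818] 55 r 0.0581 ang -11.48
scene [230.41666667 214.08333333] 12 r 0.0669 ang -8.83
r 0.1443 lever 0.6433 [ 0.4 -0.4 10.1] 9.175
```

View pics/l1.png

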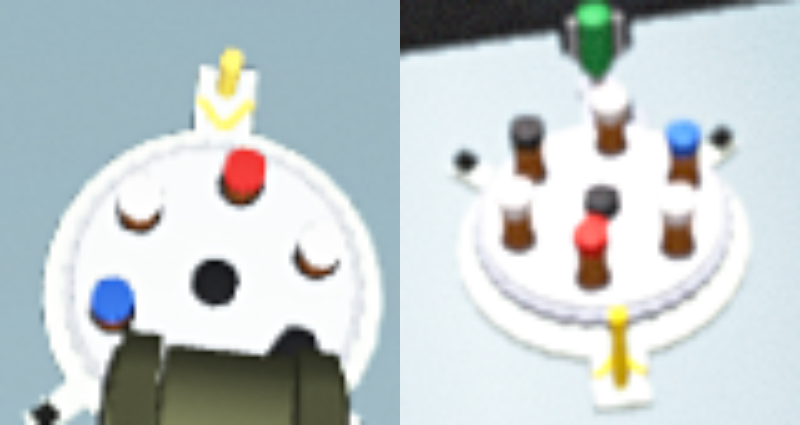

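Left (top view): red cap (244,164), still clockwise of the post (232,60). Right (scene view): red (592,233), post (619,315). I'll refine the angle with a fit.

Create ang.py:
```python
from h import *
from scipy.optimize import minimize_scalar
C=np.array([.5969,-.0778]);psi=-5.06
def fit(obs): # obs: camera, pixel, offset deg
    f=lambda th:sum(np.sum((proj(c,[C[0]+.06*np.cos(np.radians(th+psi+o)),C[1]+.06*np.sin(np.radians(th+psi+o)),.076])-q)**2) for c,q,o in obs)
    r=minimize_scalar(f,bounds=(-70,30),method="bounded"); return r.x.round(2),r.fun.round(2)
T=lambda p:(np.array(p)+.5)/5-.5+[245,135]
S=lambda p:(np.array(p)+.5-[400,0])/[400/85,5]-.5+[190,165]
```

Run:
```python
from ang import *
c=vision.read_camera("top");s=vision.read_camera("scene")
print(fit([(c,np.array([304.26,175.31]),0)]),fit([(c,np.array([293.49,168.78]),0)]))
A=[(c,T((244,164)),0),(c,T((113,296)),120)];B=[(s,S((592,232)),0),(s,S((683,133)),120),(s,S((527,127)),-120)]
print(fit(A),fit(B),fit(A+B))
```

```text
(np.float64(-46.44), np.float64(0.41)) (np.float64(-11.47), np.float64(0.78))
(np.float64(-10.4), np.float64(0.31)) (np.float64(-10.12), np.float64(0.49)) (np.float64(-10.27), np.float64(0.81))
```

```bash
python3 lev.py .69 .74 .78 .81
```

```text
r 0.1443 lever 0.6431 [ 0.2 -1.3  8.7] 9.275
0.69 [ 0.0009 -0.0068 -0.    ]
0.74 [ 0.0008 -0.014  -0.    ]
0.78 [ 0.0005 -0.0198 -0.    ]
0.81 [ 0.0001 -0.0241 -0.    ]
```

shift_gripper(
  offsets=[
    [[0.0003, -0.005, 0], [0, 0, 0]],
    [[0.0003, -0.012, 0], [0, 0, 0]],
    [[0, -0.018, 0], [0, 0, 0]],
    [[-0.0003, -0.024, 0], [0, 0, 0]],
    [[-0.0003, -0.024, 0], [0, 0, 0]],
    [[-0.0003, -0.024, 0], [0, 0, 0]],
  ],
)

```text
clock: 10.02
ee_pos: [0.4527, -0.0806, 0.0452]
tcp_rot: [179.9, 0.1, 175.0]
contact_force: [1.4, 0.3, 8.0]
gripper_width: 0.0249
grasp_force: 39.7
```

```bash
python3 lev.py .822;python3 look.py pics/l2.png
```

```text
r 0.1442 lever 0.8078 [1.4 0.3 8. ] 10.025
0.822 [ 0.0005 -0.0021 -0.    ]
top [289.875 168.375] 56 r 0.0574 ang -1.51
scene [234.    213.625] 16 r 0.0656 ang 0.25
```

View pics/l2.png

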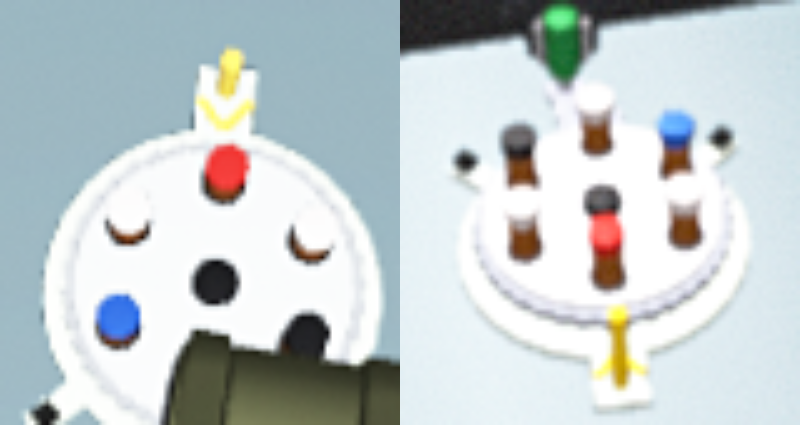

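Red (top view, 229,160) is now almost in line with the chevron and post. Scene view: red (606,231), blue (677,122), black (518,134).

Run:
```python
from ang import *
c=vision.read_camera("top");s=vision.read_camera("scene")
A=[(c,T((228,160)),0),(c,T((119,315)),120)];B=[(s,S((606,231)),0),(s,S((677,122)),120),(s,S((518,134)),-120)]
print(fit(A),fit(B),fit(A+B))
# independent pointer direction check: post top / foot, both cameras
for cam,uv,z in((c,T((232,55)),.071),(s,S((618,313)),.071),(s,S((621,382)),.009)):
    d=unproj(cam,uv,z)[:2]-C; print(np.hypot(*d),np.degrees(np.arctan2(d[1],d[0])))
```

```text
(np.float64(-0.84), np.float64(0.74)) (np.float64(-1.42), np.float64(1.35)) (np.float64(-1.12), np.float64(2.13))
0.12414117055496995 -5.233198441972925
0.1201402414704851 -4.596956366503724
0.11759803041597323 -4.598333823101237
```

shift_gripper(
  offsets=[
    [[-0.0001, -0.0012, 0], [0, 0, 0]],
    [[-0.0002, -0.0024, 0], [0, 0, 0]],
    [[-0.0002, -0.0024, 0], [0, 0, 0]],
    [[-0.0002, -0.0024, 0], [0, 0, 0]],
  ],
)

```text
clock: 10.72
ee_pos: [0.4527, -0.0825, 0.0452]
tcp_rot: [179.9, 0.1, 175.1]
contact_force: [1.1, 1.9, 8.6]
gripper_width: 0.0253
grasp_force: 39.7
```

```bash
python3 lev.py
```

```text
r 0.1443 lever 0.8206 [1.1 1.9 8.6] 10.725
```

shift_gripper(
  offsets=[
    [[0, 0, 0], [0, 0, 0]],
    [[0, 0, 0], [0, 0, 0]],
    [[0, 0, 0], [0, 0, 0]],
    [[0, 0, 0], [0, 0, 0]],
  ],
  aperture=0.06,
)

```text
clock: 11.22
ee_pos: [0.4514, -0.0837, 0.0441]
tcp_rot: [-180.0, -0.1, 175.0]
contact_force: [-0.5, 0.3, -0.1]
gripper_width: 0.0603
grasp_force: 0.0
```

shift_gripper(
  offsets=[
    [[0, 0, -0.03], [0, 0, 0]],
    [[0, 0, -0.07], [0, 0, 0]],
    [[0, 0, -0.12], [0, 0, 0]],
    [[0, 0, -0.17], [0, 0, 0]],
    [[0, 0.06, -0.2], [0, 0, 0]],
    [[0, 0.12, -0.2], [0, 0, 0]],
    [[0, 0.18, -0.2], [0, 0, 0]],
    [[0, 0.24, -0.2], [0, 0, 0]],
    [[0, 0.24, -0.2], [0, 0, 0]],
    [[0, 0.24, -0.2], [0, 0, 0]],
  ],
)

```text
clock: 12.48
ee_pos: [0.4727, 0.1546, 0.244]
tcp_rot: [-179.9, -0.0, 175.0]
contact_force: [0.2, -0.1, 0.3]
gripper_width: 0.0599
grasp_force: 0.0
```

```bash
python3 look.py pics/l3.png
```

```text
top [289.81034483 168.24137931] 58 r 0.0578 ang -1.29
scene [234.125 213.75 ] 16 r 0.0661 ang 0.52
```

View pics/l3.png

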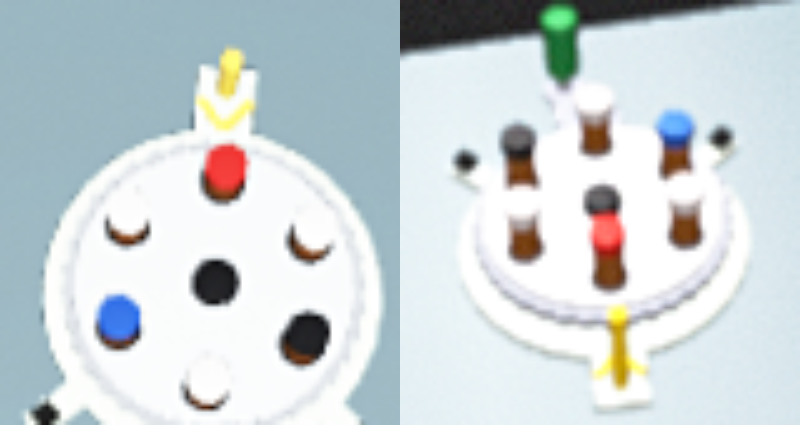

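Run:
```python
from ang import *
c=vision.read_camera("top");s=vision.read_camera("scene")
A=[(c,T((228,160)),0),(c,T((119,313)),120),(c,T((307,329)),-120)];B=[(s,S((607,231)),0),(s,S((676,122)),120),(s,S((518,134)),-120)]
print(fit(A),fit(B),fit(A+B)); print(bot.get_state()["clock"])
```

```text
(np.float64(-0.95), np.float64(0.8)) (np.float64(-0.98), np.float64(1.3)) (np.float64(-0.96), np.float64(2.11))
12.675
```

Run:
```python
from ang import *
c=vision.read_camera("top"); p=c["pixels"].astype(float)
H=cv2.cvtColor(c["pixels"],cv2.COLOR_RGB2HSV).astype(int)
def cen(m,x,y,r=7):
    yy,xx=np.mgrid[:384,:512]; m=m&(np.hypot(xx-x,yy-y)<r); return np.array([xx[m].mean(),yy[m].mean()]),m.sum()
h,s,v=H[...,0],H[...,1],H[...,2]
r=cen(((h<4)|(h>175))&(s>150)&(v>140),290,167); b=cen((h>100)&(h<125)&(s>120)&(v>110),268.5,198); k=cen((v<75)&(s<90),306,201)
print(r,b,k)
o=[(r[0],0),(b[0],120),(k[0],-120)]
def res(q): return np.concatenate([proj(c,[q[1]+q[3]*np.cos(np.radians(q[0]+psi+a)),q[2]+q[3]*np.sin(np.radians(q[0]+psi+a)),.076])-u for u,a in o])
z=least_squares(res,[0,*C,.06],x_scale=[1,.001,.001,.001]);print(z.x,z.fun.round(2))
m=(h>18)&(h<36)&(s>90)&(v>120)
for nm,(x,y,rr) in {"yellow":(291,150,12)}.items():
    u,n=cen(m,x,y,rr); print(u,n)
# stops: symmetric about the -x axis
for x,y in((253.5,217.5),(317,222)):
    u,n=cen(v<90,x,y,5); P=unproj(c,u,.03)[:2]-C; print(u,n,np.hypot(*P),np.degrees(np.arctan2(P[1],P[0])))
```

```text
(array([289.73684211, 168.        ]), np.int64(57)) (array([268.41666667, 198.11666667]), np.int64(60)) (array([306.13793103, 201.65517241]), np.int64(58))
[-0.74852853  0.59457497 -0.07802004  0.05979502] [ 0.08  0.1  -0.12  0.02  0.04 -0.12]
[290.16666667 152.25925926] 54
[253.5 217.5] 12 0.1209536315589387 127.29264061885651
[316.8 222.2] 15 0.12000933565715372 -137.35640886058187
```

The red vial is within about 0.75° (0.8 mm) of the pointer line. The lever is released and the arm is clear, so I'm handing in.

```bash
python3 -c "
from rig import bot, vision
print(bot.sign_off())"
```

```text
the job is handed in; nothing more can be done
None
```

The red-capped vial now stands at the yellow pointer, within about 1° by my camera measurement: I swung the lever back to its stop, then forward, and let go, with the bottle untouched, and handed in at about 13 s.

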